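Clear the test jig's cover and hold it open for the board change

TASK

The board in the test jig has to come out, but parts were left lying on the jig's closed clear cover: first sort them into the trays, the finned heat sinks into the wide flat tray and the terminal block into the narrower, deeper tray, where one of each kind already lies. Only then lift the front of the cover, which falls shut by itself, and hold it open at 50 degrees so that a colleague can reach in under it: finish while still holding it there, do not let go. Leave the tools and supplies round about where they are.

Things in the scene. Friction and masses are not known exactly. Their poses are not given: they have to be found in the camera images.
- test_jig: board test jig fixed to the bench: low console, 200 x 250 mm in plan, brown deck with a small green board under a clear cover. Origin: centre of its underside, 2 mm above the bench; x axis from its front panel (facing the robot) to its back, z up. The shut cover is a 6 mm plate, x -64 to +91 mm, y -105 to +105 mm in this frame, its upper face 87 mm above the origin.
- cover_knob (a point): centre of the black ball knob (22 mm) on a 6 mm stem, at the middle of the cover's front edge, 26 mm above the cover's upper face; moves with the cover. Pinched from above with the fingers closing along the jig's y axis, the ball turns easily between them as the cover swings, so the gripper may keep pointing down. The front edge lies 10 mm further forward; a small tab hangs 13 mm below its middle.
- cover_hinge (a point): middle of the cover's hinge line, which runs level along the jig's y axis at the back of the cover: 104 mm behind the jig's origin and 84 mm above it. The knob turns about it at a radius of 161 mm: 158 mm in front of it and 29 mm above it when shut.
- test_jig_cover (a joint): opening angle of the cover in rad: 0 shut (lying level), 0.873 = 50 degrees, stop at 1.66; the front edge rises and swings back, away from the robot. Weighs about 0.22 to 0.37 kg and falls shut when let go; lifting it by the knob takes about 2 N; no spring, no latch.
- flat_tray: wide flat black parts tray, 149 x 219 x 38 mm, fixed; origin: centre of its underside, x along the 149 mm side. Walls 38 mm high, inside 130 x 200 mm, floor 3 mm above the origin. One heat sink already lies in it near its +y end (about x +25, y +72 mm); the rest of the floor is free.
- deep_tray: narrower, deeper white parts tray, 119 x 179 x 55 mm, fixed; origin: centre of its underside, x along the 119 mm side. Walls 55 mm high, inside 100 x 160 mm, floor 2 mm above the origin. One terminal block lies in it across its +y end, about y +58 mm; the small resistors and capacitors on the floor are flat and fixed, the rest is free.
- heat_sink_a: plain metal finned heat sink, 24 x 44 x 22 mm, 40 g, lying on the jig's cover, fins up; origin: centre of its underside. The fins are plates 24 mm long (along its x) ranged along its y (44 mm): grasp it across the 24 mm, fingers closing along its x, from above.
- heat_sink_b: the other loose heat sink on the cover, the same as heat_sink_a
- terminal_block: black barrier terminal block lying on the jig's cover, 22 x 70 x 17 mm, 45 g; origin: centre of its underside, x across the 22 mm, y along the 70 mm. Its solid base is 22 mm wide and 7 mm high, the barriers on it are 20 mm wide: grasp it across the width.
- multimeter: yellow multimeter, 154 x 74 x 42 mm, lying on the bench; bystander, origin at its underside
- flush_cutter: flush cutter with red handles, 132 mm, lying on the bench; bystander
- tape_roll: roll of tape, 76 mm across, 18 mm high; bystander
- solder_spool: spool of solder, 52 mm across, 46 mm high, standing behind the jig; bystander
- flux_bottle: small flux bottle with a spout, 42 mm across, 115 mm high, standing behind the jig; bystander

How it is judged:
By the outcome, as a careful person would: the job done as asked, in the order asked, and still so for the second after the job is handed in, while the arm keeps its last pose, push and grip.
It also fails if it takes over 72 s, if anything falls off the work surface, if the arm or the gripper's body presses on something with over 40 N, if the wrist force passes 120 N, or if a joint passes its speed limit or range.

ROBOT

A 6-joint arm with a two-finger parallel gripper is mounted at the origin on a cart in front of the work surface, level with it; the furniture and walls round the work are solid. World frame = base frame: x ahead of the robot, y to its left, z up, the work surface at z = 0. Lengths are in m, angles in degrees, forces in N, time in s.
With the tool pointing down it reaches from about 0.25 to 0.725 m from the base axis. Payload 9.7 kg.
Tool frame: the origin (TCP) lies at the centre of the arm's flange, where the gripper is bolted on; the fingertips stand 173 mm ahead of it and the grasp point (between the pads) lies 155 mm ahead of it; z points along the fingers, y is the line along which they close (so a half turn about z gives the same grasp; the last joint's range is limited). The gripper opens to 85 mm and grips with 20 to 120 N. Pads are 22 mm wide; open, the fingers measure 114 mm over their backs; the gripper's body (76 mm by 85 mm) begins 54 mm behind the grasp point. The pads swing forward as they close: fully open they stand 13 mm farther back than shut.
Start: joints at [-67.724, 4.979, 10.078, 95.1, 0, 90], TCP at [0.208, -0.509, 0.405] pointing down, gripper open.
Joint ranges: [-179.16, 179.16], [-48.56, 103.87], [-65.8, 70.77], [-126.05, 130.52], [-82.76, 87.17], [-180, 180]. Speed limits (degrees/s): [127.2, 127.2, 147.25, 180, 180, 180].

INTERFACE

Orientations are given as [roll, pitch, yaw] about the fixed x, y, z axes, in that order (R = Rz(yaw) Ry(pitch) Rx(roll)).
In Python, from workcell import monitor, camera, get_calibration, bot gives the robot as it stands.
- The arm moves only by the tool carry_out, never from a script. Its argument "targets" is text: rows parted by semicolons, each of 7 numbers parted by spaces: the shift along the tool's x, y, z in units of 0.04 m (1.0 is 0.04 m), then the turn, a rotation vector about the tool's x, y, z in units of 0.1 rad (1.0 is 0.1 rad), then the opening, from -1 (shut) to 1 (fully open), so that 0 is half open. A call has exactly 8 rows; each row shifts and turns the commanded pose from where the row before left it, along the tool's axes as they then stand; what a row does not reach is not made up. A row lasts 1/12 s, in which the tool goes at most 41.7 mm and 7.16 degrees, less where a joint would pass 70% of its speed; a pose out of reach is approached as far as the arm can. A call with a number of a shift or a turn outside -1 to 1 is refused whole. A call with a gripper value outside its range is refused whole. The fingers move at their own pace and stop on an object; "newtons" is the grip in N (left out, the last holds). Time passes only in rows, so rows that do not move let the fingers close, or fill a call up. It gives the time, the measured TCP pose, the force, the opening and the grip force at its end, in the units of the state.
- monitor.get_obs(): the state, without advancing time (a new reading comes with each control period).
- camera(name): name is "scene" or "top" or "wrist"; returns the picture (400x640x3 uint8, red, green, blue); there is no depth.
- get_calibration(name): a dict with "fx", "fy", "cx", "cy" (pixels), "D" ([k1, k2, p1, p2, k3] as OpenCV has them; the pictures are not rectified), "view" (4x4, takes a point from world to camera coordinates). Camera axes: x right, y down, z forward; pixel columns grow to the right and rows downward; lengths in m; the calibration is good to about 2 mm. A picture is of the moment at which its call begins: read the wrist's pose just before it. get_calibration takes no time and is no camera call; for the wrist camera it gives the pose at the moment of the call.
- bot.job_done(): hands the job in; it is judged then, once.
The state is a dict: "time": time; "q": joint angles; "qd": joint speeds; "joint_efforts": joint torques, N m; "ee_pos": TCP position; "tcp_rot": TCP orientation; "wrist_force": force on the tool from outside, world axes, zero at the start; "torque": the same for the moment, N m; "opening": finger opening in m; "grasp_force": force on a finger pad.
Only numpy, scipy, OpenCV 4.12 (cv2) and the standard library are available. Lean on these libraries where they do the work, as an engineer would, in place of code of your own. Each camera call takes 0.05 s, during which the arm holds its last target. There are 200 camera calls.

## Working session

There is one attempt and no reset: what is moved stays moved. The work goes in short steps, Python scripts to look and compute and a tool call to move; the robot and the scene stay as the last step left them, time stands still between calls to the robot, and variables do not carry over. Pictures are saved under pics/ and viewed, at most 10 in all, crops included, and the job is handed in when it is done.

Besides the shell and the picture viewer there is one more tool, called after "Request:" as a command line: name --argument value ..., lists and objects as JSON in quotes. carry_out: Moves the arm, as the interface text tells. Shifts and turns lie within -1 to 1; 1 stands for 0.04 m of shift or 0.1 rad of turn. Its arguments: {"type":"object","properties":{"targets":{"type":"string"},"newtons":{"type":"number"}},"required":["targets"]}

```bash
mkdir -p pics; ls
python3 - <<'E'
from workcell import monitor, camera, get_calibration, bot
import cv2,numpy as np
print(monitor.get_obs())
for n in ("top","scene"):
    im=camera(n); cv2.imwrite(f"pics/{n}0.png",im[:,:,::-1]); c=get_calibration(n); print(n,c)
E
```

```text
pics
{'time': 0.0, 'q': array([-6.77215906e+01,  5.01117207e+00,  1.00340487e+01,  9.50988330e+01,
        2.53778867e-03,  8.99996692e+01]), 'qd': array([ 0.08106426, -0.02105304,  0.01355005,  0.01977097,  0.09222196,
        0.02753644]), 'joint_efforts': array([ 4.56375501e-04, -5.20387959e+01,  4.64805114e+01,  1.62145577e-02,
        9.78363255e-05,  8.62421473e-06]), 'ee_pos': array([ 0.20851503, -0.50894534,  0.40397859]), 'tcp_rot': array([-1.79924044e+02, -2.53822495e-03,  2.22787368e+01]), 'wrist_force': array([0.08686949, 0.71335426, 1.05945138]), 'torque': array([-0.02992046, -0.01208904,  0.0045338 ]), 'grasp_force': 0.0, 'opening': 0.08565050237092035}
top {'fx': 514.217807830784, 'fy': 514.217807830784, 'cx': 312.99095048175786, 'cy': 196.43207884541644, 'D': array([0.01690331, 0.        , 0.        , 0.        , 0.        ]), 'view': array([[-1.95560943e-03, -9.99997192e-01,  1.33830128e-03,
         8.16875729e-02],
       [-9.81021104e-01,  1.65901034e-03, -1.93893889e-01,
         5.43325550e-01],
       [ 1.93891125e-01, -1.69208252e-03, -9.81021594e-01,
         1.79490059e+00],
       [ 0.00000000e+00,  0.00000000e+00,  0.00000000e+00,
         1.00000000e+00]])}
scene {'fx': 518.3328830105354, 'fy': 518.3328830105354, 'cx': 320.50433984206416, 'cy': 190.6031642189758, 'D': array([-0.09386327,  0.        ,  0.        ,  0.        ,  0.        ]), 'view': array([[-0.90662573, -0.42189581, -0.00580621,  0.5057339 ],
       [-0.2736449 ,  0.59840758, -0.75301184,  0.18751031],
       [ 0.32116702, -0.68111107, -0.65798135,  1.68837519],
       [ 0.        ,  0.        ,  0.        ,  1.        ]])}
```

View pics/top0.png

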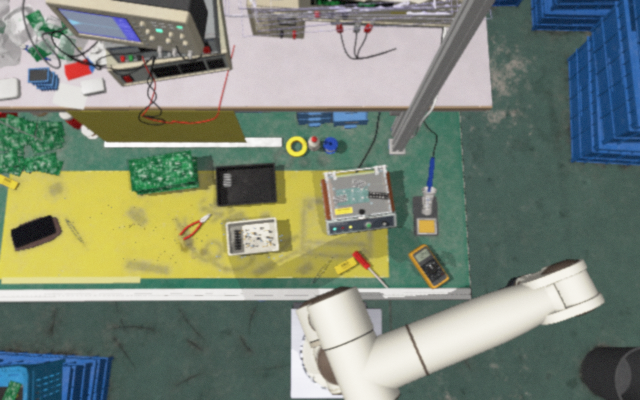

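View pics/scene0.png

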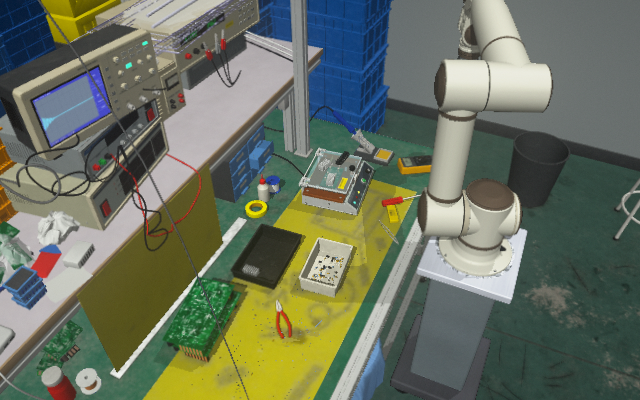

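The top view shows the jig at about (360,200), the flat tray at (247,185) and the deep tray at (253,237). I'll zoom in on these.

```bash
cat > h.py <<'E'
from workcell import monitor, camera, get_calibration, bot
import cv2,numpy as np
def ray(c,uv):
    K=np.array([[c['fx'],0,c['cx']],[0,c['fy'],c['cy']],[0,0,1.]])
    p=cv2.undistortPoints(np.array(uv,float).reshape(-1,1,2),K,np.array(c['D'])).reshape(-1,2)
    V=np.array(c['view']);R=V[:3,:3];o=-R.T@V[:3,3]
    return o,np.c_[p,np.ones(len(p))]@R
def onz(c,uv,z):
    o,d=ray(c,uv); return o+d*((z-o[2])/d[:,2])[:,None]
def proj(c,P):
    K=np.array([[c['fx'],0,c['cx']],[0,c['fy'],c['cy']],[0,0,1.]]);V=np.array(c['view'])
    return cv2.projectPoints(np.array(P,float).reshape(-1,1,3),cv2.Rodrigues(V[:3,:3])[0],V[:3,3],K,np.array(c['D']))[0].reshape(-1,2)
E
python3 - <<'E'
from h import *
im=cv2.imread("pics/top0.png")
cv2.imwrite("pics/top0c.png",cv2.resize(im[140:270,210:410],None,fx=4,fy=4,interpolation=cv2.INTER_CUBIC))
c=get_calibration("top")
print(onz(c,[[360,197]],.09),onz(c,[[247,185],[253,237]],.03),onz(c,[[397,148]],0))
E
```

```text
[[ 0.53386775 -0.08470462  0.09      ]] [[0.59103312 0.32170775 0.03      ]
 [0.40027936 0.29583739 0.03      ]] [[ 0.73945378 -0.23629514  0.        ]]
```

View pics/top0c.png

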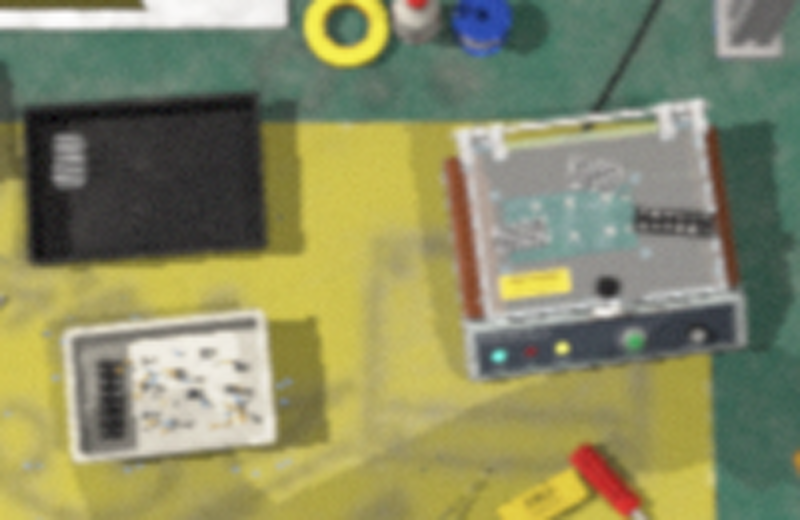

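The parts on the cover in the full image: sinks at about (359.5,184) and (340.5,198), terminal block at (379,195), knob at (362,212). Next I work out where to look from with the wrist camera.

```bash
cat >> h.py <<'E'
from scipy.spatial.transform import Rotation as Ro
def tcp():
    o=monitor.get_obs(); return np.array(o['ee_pos']),Ro.from_euler('xyz',o['tcp_rot'],degrees=True)
def plan(P,yaw,n,frm=None):
    """print per-row units for n rows to tool-down target"""
    p,R=tcp() if frm is None else (np.array(frm[0]),Ro.from_euler('xyz',[180,0,frm[1]],degrees=True))
    T=Ro.from_euler('xyz',[180,0,yaw],degrees=True)
    d=R.inv().apply(np.array(P)-p)/.04; r=(R.inv()*T).as_rotvec()/.1
    print('total shift units',d.round(2),'turn',r.round(2))
E
python3 - <<'E'
from h import *
c=get_calibration("wrist"); p,R=tcp(); V=c['view']
cw=-V[:3,:3].T@V[:3,3]
print(c['fx'],c['D'],'cam in tool',R.inv().apply(cw-p).round(4)); print((R.inv().as_matrix()@V[:3,:3].T).round(3))
t=get_calibration("top")
f=lambda u,v:[210+u/4,140+v/4]
print('parts',onz(t,[f(598,175),f(522,232),f(675,221)],.1).round(3))
print('knob',onz(t,[f(607,287)],.115).round(3))
print('flat corners',onz(t,[f(28,110),f(255,96),f(267,247),f(35,262)],.038).round(3))
print('deep corners',onz(t,[f(63,327),f(265,312),f(277,443),f(76,460)],.055).round(3))
plan([.47,-.09,.43],6,16)
E
```

```text
316.1521530229696 [-0.02511657  0.          0.          0.          0.        ] cam in tool [0.067  0.0003 0.0313]
[[-0.001 -0.964 -0.265]
 [ 1.    -0.001 -0.   ]
 [ 0.    -0.265  0.964]]
parts [[ 0.579 -0.083  0.1  ]
 [ 0.528 -0.015  0.1  ]
 [ 0.538 -0.15   0.1  ]]
knob [[ 0.477 -0.087  0.115]]
flat corners [[0.655 0.432 0.038]
 [0.668 0.224 0.038]
 [0.527 0.212 0.038]
 [0.514 0.421 0.038]]
deep corners [[0.452 0.391 0.055]
 [0.465 0.212 0.055]
 [0.349 0.2   0.055]
 [0.334 0.376 0.055]]
total shift units [10.02 -7.21 -0.64] turn [-0.01  0.    2.84]
```

Request:
carry_out --targets ".5 -.28 .05 0 0 0 1; .9 -.5 .09 0 0 0 1; .9 -.5 .09 0 0 0 1; .9 -.5 .09 0 0 0 1; .9 -.5 .09 0 0 0 1; .9 -.5 .09 0 0 0 1; .9 -.5 .09 0 0 0 1; .9 -.5 .09 0 0 0 1" --newtons 30

```text
time: 0.77
ee_pos: [0.4036, -0.2641, 0.3772]
tcp_rot: [-180.0, 0.0, 22.3]
wrist_force: [0.8, -0.9, 0.5]
opening: 0.0854
grasp_force: 0.0
```

Request:
carry_out --targets ".9 -.5 .09 0 0 0 1; .9 -.5 .09 0 0 0 1; .9 -.5 .09 0 0 0 1; .9 -.5 .09 0 0 0 1; .9 -.5 .09 0 0 0 1; .4 -.22 .04 0 0 .9 1; 0 0 0 0 0 .95 1; 0 0 0 0 0 .95 1"

```text
time: 1.43
ee_pos: [0.5437, -0.0895, 0.3568]
tcp_rot: [-180.0, 0.1, 6.1]
wrist_force: [0.3, -0.2, 0.1]
opening: 0.0857
grasp_force: 0.0
```

Run:
```python
from h import *
camera("top")
p,R=tcp(); c=get_calibration("wrist"); im=camera("wrist"); cv2.imwrite("pics/w1.png",im[:,:,::-1]); np.save("w1.npy",c,allow_pickle=True)
o=monitor.get_obs(); print(p,o['tcp_rot'],o['q'],o['time'],o['wrist_force'])
```

```text
[ 0.54338943 -0.09004858  0.3570925 ] [-1.79983828e+02  6.26844775e-02  6.18997729e+00] [-9.45962535e+00  4.37094732e+00  4.17339977e+00  8.98671757e+01
 -1.33656977e-03  1.64350407e+02] 1.5333 [-0.73916683 -0.32839938  0.09120754]
```

View pics/w1.png

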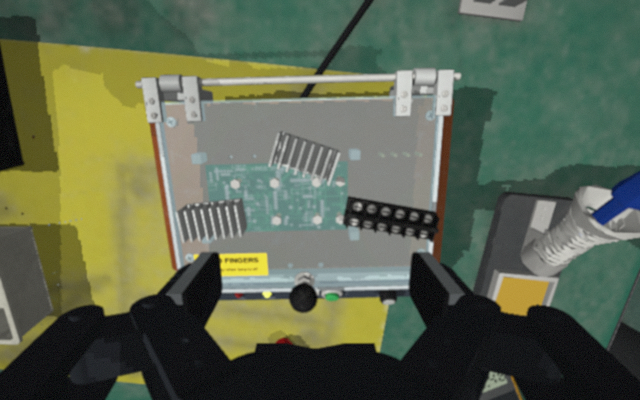

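The wrist view shows sink A at about (305,157), sink B at (212,221), the terminal block at (391,217), the knob at (302,290) and the cover hinges along row 80. I'll enlarge it to read the corners.

Run:
```python
import cv2
im=cv2.imread("pics/w1.png")
cv2.imwrite("pics/w1c.png",cv2.resize(im[125:315,165:445],(784,532),interpolation=cv2.INTER_CUBIC)) #2.8x
```

```text
(no output)
```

View pics/w1c.png

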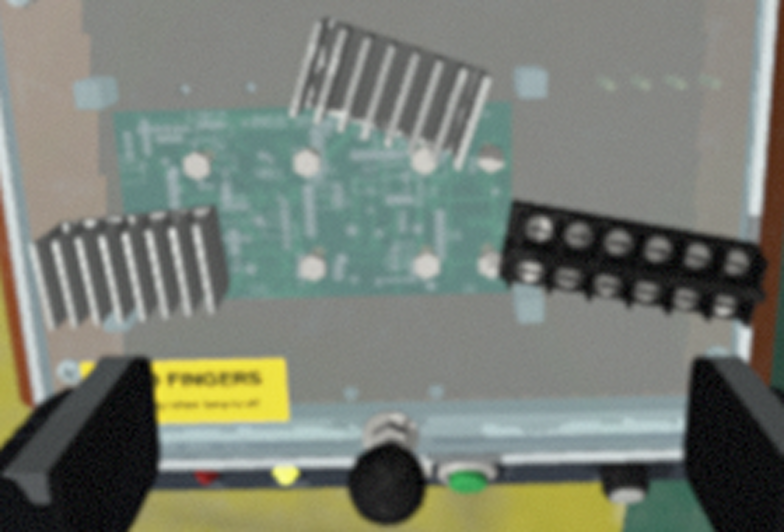

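Run:
```python
from h import *
c=np.load("w1.npy",allow_pickle=True).item()
f=lambda L:[[165+u/2.8,125+v/2.8] for u,v in L]
def rect(n,L,z):
    q=onz(c,f(L),z); e=q[0]-q[1]+q[3]-q[2]
    print(n,q.mean(0).round(4),'long',np.linalg.norm(e[:2]/2).round(4),'short',np.linalg.norm((q[0]-q[3]+q[1]-q[2])[:2]/2).round(4),'yaw',np.degrees(np.arctan2(-e[0],e[1])).round(1))
rect('A',[(322,20),(490,78),(460,165),(294,115)],.111)
rect('B',[(35,245),(197,225),(214,310),(52,327)],.111)
a=[(515,202),(765,243),(752,318),(505,282)]
rect('T89',a,.091);rect('T106',a,.106)
q=np.r_[onz(c,f(a[:2]),.091),onz(c,f(a[2:]),.106)];print('Tmix',q.mean(0),np.linalg.norm(q[0]-q[3]))
print('knob',onz(c,f([(387,484)]),.115)); print('hinge rod',onz(c,[[136,84],[460,76]],.086))
print('cover edges L/R',onz(c,f([(35,400),(0,200),(752,215),(745,340)]),.089))
```

```text
A [ 0.5813 -0.0796  0.111 ] long 0.0425 short 0.0232 yaw -12.3
B [ 0.528  -0.0152  0.111 ] long 0.0427 short 0.0228 yaw 12.5
T89 [ 0.539 -0.151  0.091] long 0.0713 short 0.0228 yaw -3.5
T106 [ 0.5436 -0.1467  0.106 ] long 0.0667 short 0.0214 yaw -3.5
Tmix [ 0.54167072 -0.14882878  0.0985    ] 0.02360345907034475
knob [[ 0.47733573 -0.08774517  0.115     ]]
hinge rod [[ 0.62006645  0.04701021  0.086     ]
 [ 0.64806238 -0.18380171  0.086     ]]
cover edges L/R [[ 0.4783583   0.0179628   0.089     ]
 [ 0.53888047  0.02652363  0.089     ]
 [ 0.55517424 -0.18173462  0.089     ]
 [ 0.51803491 -0.18718301  0.089     ]]
```

Everything measured agrees: the rod midpoint and the knob are 158 mm apart, and the jig yaw is about 6.9°. I turn to sink A (yaw −12°, so tool yaw 78°).

Request:
carry_out --targets ".5 -.08 0 0 0 0 0; .5 -.08 0 0 0 0 0; 0 0 0 0 0 -1 0; 0 0 0 0 0 -1 0; 0 0 0 0 0 -1 0; 0 0 0 0 0 -1 0; 0 0 0 0 0 -1 0; 0 0 0 0 0 -1 0"

```text
time: 2.2
ee_pos: [0.5819, -0.0806, 0.3577]
tcp_rot: [-180.0, 0.0, 41.1]
wrist_force: [-0.3, 0.0, -1.1]
opening: 0.0425
grasp_force: 0.0
```

Request:
carry_out --targets "0 0 0 0 0 -1 0; 0 0 0 0 0 -1 0; 0 0 0 0 0 -1 0; 0 0 0 0 0 -1 0; 0 0 0 0 0 -1 0; 0 0 0 0 0 -1 0; 0 0 0 0 0 -.5 0; 0 0 0 0 0 0 0"

```text
time: 2.87
ee_pos: [0.5819, -0.0806, 0.3578]
tcp_rot: [-180.0, 0.0, 78.1]
wrist_force: [0.0, -0.3, -0.0]
opening: 0.0428
grasp_force: 0.0
```

Request:
carry_out --targets "0 0 .6 0 0 0 0; 0 0 .6 0 0 0 0; 0 0 .6 0 0 0 0; 0 0 .35 0 0 0 0; 0 0 .15 0 0 0 0; 0 0 0 0 0 0 -1; 0 0 0 0 0 0 -1; 0 0 0 0 0 0 -1" --newtons 30

```text
time: 3.53
ee_pos: [0.5824, -0.0804, 0.2673]
tcp_rot: [179.9, -0.0, 77.8]
wrist_force: [0.2, -0.2, -0.5]
opening: 0.0232
grasp_force: 31.5
```

Request:
carry_out --targets "0 0 0 0 0 0 -1; 0 0 0 0 0 0 -1; 0 0 -.4 0 0 0 -1; 0 0 -.8 0 0 0 -1; 0 0 -.8 0 0 0 -1; 0 0 -.5 0 0 0 -1; 0 0 0 0 0 0 -1; 0 0 0 0 0 0 -1"

```text
time: 4.2
ee_pos: [0.5823, -0.0803, 0.3675]
tcp_rot: [179.8, -0.0, 77.9]
wrist_force: [0.1, 0.0, -0.9]
opening: 0.0232
grasp_force: 31.6
```

Request:
carry_out --targets ".5 -.09 0 0 0 0 -1; .95 -.17 0 0 0 0 -1; .95 -.17 0 0 0 0 -1; .95 -.17 0 0 0 0 -1; .95 -.17 0 0 0 0 -1; .95 -.17 0 0 0 0 -1; .95 -.17 0 0 0 0 -1; .95 -.17 0 0 0 0 -1"

```text
time: 4.87
ee_pos: [0.5918, 0.212, 0.3643]
tcp_rot: [-179.9, 0.1, 77.9]
wrist_force: [0.8, -1.3, -0.5]
opening: 0.0228
grasp_force: 31.6
```

Request:
carry_out --targets ".95 -.17 0 0 0 0 -1; .45 -.08 0 0 0 0 -1; 0 0 .5 0 0 -.9 -1; 0 0 .8 0 0 -.9 -1; 0 0 .8 0 0 -.9 -1; 0 0 .8 0 0 0 -1; 0 0 .8 0 0 0 -1; 0 0 0 0 0 0 -1"

```text
time: 5.53
ee_pos: [0.5919, 0.266, 0.2091]
tcp_rot: [-179.3, 0.2, 93.3]
wrist_force: [-1.7, 0.2, -2.0]
opening: 0.0234
grasp_force: 31.5
```

Request:
carry_out --targets "0 0 0 0 0 0 -1; 0 0 0 0 0 0 -1; 0 0 .2 0 0 0 -1; 0 0 .2 0 0 0 -1; 0 0 .1 0 0 0 -1; 0 0 0 0 0 0 -1; 0 0 0 0 0 0 -1; 0 0 0 0 0 0 -1"

```text
time: 6.2
ee_pos: [0.5943, 0.267, 0.1982]
tcp_rot: [180.0, -0.0, 93.3]
wrist_force: [-0.2, -0.5, -0.3]
opening: 0.0233
grasp_force: 31.5
```

Request:
carry_out --targets "0 0 .2 0 0 0 -1; 0 0 .13 0 0 0 -1; 0 0 0 0 0 0 -1; 0 0 0 0 0 0 0; 0 0 0 0 0 0 0; 0 0 0 0 0 0 0; 0 0 -.4 0 0 0 0; 0 0 -.8 0 0 0 0"

```text
time: 6.87
ee_pos: [0.5932, 0.2665, 0.2292]
tcp_rot: [-179.6, 0.1, 93.3]
wrist_force: [0.7, -0.2, -1.0]
opening: 0.0429
grasp_force: 0.0
```

Request:
carry_out --targets "0 0 -.9 0 0 0 0; 0 0 -.9 0 0 0 0; 0 0 -.9 0 0 0 0; 0 0 -.6 0 0 0 0; 0 0 0 0 0 -.8 0; 0 0 0 0 0 -.8 0; 0 0 0 0 0 0 0; 0 0 0 0 0 0 0"

```text
time: 7.53
ee_pos: [0.5942, 0.267, 0.3647]
tcp_rot: [180.0, 0.0, 102.4]
wrist_force: [-0.2, -1.3, -1.1]
opening: 0.0429
grasp_force: 0.0
```

Run:
```python
from h import *
im=camera("top"); cv2.imwrite("pics/top1.png",cv2.resize(im[140:270,210:410],None,fx=4,fy=4,interpolation=cv2.INTER_CUBIC)[:,:,::-1])
o=monitor.get_obs(); p=o['ee_pos'];y=o['tcp_rot'][2];print(p,y)
plan([.528,-.0152,p[2]],102.5,1)
```

```text
[0.59418562 0.26696075 0.36449108] 102.33517151837448
total shift units [-6.54 -3.12  0.  ] turn [-0.    0.   -0.03]
```

Request:
carry_out --targets "-.82 -.39 0 0 0 0 0; -.82 -.39 0 0 0 0 0; -.82 -.39 0 0 0 0 0; -.82 -.39 0 0 0 0 0; -.82 -.39 0 0 0 0 0; -.82 -.39 0 0 0 0 0; -.82 -.39 0 0 0 0 0; -.8 -.39 0 0 0 0 0"

```text
time: 8.25
ee_pos: [0.5281, -0.017, 0.3645]
tcp_rot: [-180.0, 0.0, 102.4]
wrist_force: [0.7, -0.5, 0.1]
opening: 0.0422
grasp_force: 0.0
```

Request:
carry_out --targets "0 0 0 0 0 0 0; 0 0 .4 0 0 0 0; 0 0 .5 0 0 0 0; 0 0 .4 0 0 0 0; 0 0 0 0 0 0 0; 0 0 0 0 0 0 0; 0 0 0 0 0 0 0; 0 0 0 0 0 0 0"

```text
time: 8.92
ee_pos: [0.5292, -0.0153, 0.314]
tcp_rot: [179.9, 0.0, 102.5]
wrist_force: [-0.1, 0.3, 0.3]
opening: 0.0427
grasp_force: 0.0
```

Request:
carry_out --targets "0 0 .5 0 0 0 0; 0 0 .5 0 0 0 0; 0 0 .17 0 0 0 0; 0 0 0 0 0 0 0; 0 0 0 0 0 0 -1; 0 0 0 0 0 0 -1; 0 0 0 0 0 0 -1; 0 0 0 0 0 0 -1"

```text
time: 9.58
ee_pos: [0.5293, -0.0154, 0.2674]
tcp_rot: [179.9, 0.0, 102.5]
wrist_force: [-0.4, -0.3, 5.8]
opening: 0.0231
grasp_force: 30.7
```

Request:
carry_out --targets "0 0 0 0 0 0 -1; 0 0 -.4 0 0 0 -1; 0 0 -.8 0 0 0 -1; 0 0 -.8 0 0 0 -1; 0 0 -.5 0 0 0 -1; 0 0 0 0 0 .8 -1; 0 0 0 0 0 .8 -1; 0 0 0 0 0 0 -1"

```text
time: 10.25
ee_pos: [0.529, -0.0154, 0.3666]
tcp_rot: [179.9, 0.0, 93.1]
wrist_force: [0.2, -0.1, -0.5]
opening: 0.0228
grasp_force: 30.1
```

Run:
```python
from h import *
o=monitor.get_obs(); p=o['ee_pos'];print(p,o['tcp_rot'],o['opening'],o['grasp_force'])
plan([.591,.322,p[2]],93.4,1)
```

```text
[ 0.5290068  -0.01544334  0.36658569] [1.79937934e+02 8.04937122e-03 9.31165570e+01] 0.02278758811062877 30.109551809728146
total shift units [8.34 2.01 0.  ] turn [ 0.01  0.   -0.05]
```

Request:
carry_out --targets ".5 .12 0 0 0 0 -1; .95 .23 0 0 0 0 -1; .95 .23 0 0 0 0 -1; .95 .23 0 0 0 0 -1; .95 .23 0 0 0 0 -1; .95 .23 0 0 0 0 -1; .95 .23 0 0 0 0 -1; .95 .23 0 0 0 0 -1"

```text
time: 10.92
ee_pos: [0.5813, 0.2761, 0.3657]
tcp_rot: [-180.0, 0.0, 93.5]
wrist_force: [0.3, 0.0, -0.5]
opening: 0.0233
grasp_force: 30.1
```

Request:
carry_out --targets ".8 .19 0 0 0 0 -1; .39 .09 0 0 0 0 -1; 0 0 .5 0 0 0 -1; 0 0 .8 0 0 0 -1; 0 0 .8 0 0 0 -1; 0 0 .8 0 0 0 -1; 0 0 .6 0 0 0 -1; 0 0 .4 0 0 0 -1"

```text
time: 11.58
ee_pos: [0.5891, 0.3219, 0.2061]
tcp_rot: [-179.8, 0.1, 93.5]
wrist_force: [0.5, -0.4, -0.8]
opening: 0.0233
grasp_force: 30.1
```

Request:
carry_out --targets "0 0 .3 0 0 0 -1; 0 0 0 0 0 0 -1; 0 0 0 0 0 0 -1; 0 0 0 0 0 0 -1; 0 0 0 0 0 0 -1; 0 0 0 0 0 0 -1; 0 0 0 0 0 0 -1; 0 0 0 0 0 0 -1"

```text
time: 12.25
ee_pos: [0.59, 0.3223, 0.1985]
tcp_rot: [180.0, -0.0, 93.3]
wrist_force: [-0.9, -0.6, 0.2]
opening: 0.0234
grasp_force: 30.1
```

Request:
carry_out --targets "0 0 .2 0 0 0 -1; 0 0 .13 0 0 0 -1; 0 0 0 0 0 0 -1; 0 0 0 0 0 0 0; 0 0 0 0 0 0 0; 0 0 0 0 0 0 0; 0 0 -.4 0 0 0 0; 0 0 -.8 0 0 0 0"

```text
time: 12.92
ee_pos: [0.5889, 0.3218, 0.2291]
tcp_rot: [-179.6, 0.2, 93.3]
wrist_force: [0.8, 1.3, 1.1]
opening: 0.0426
grasp_force: 0.0
```

Request:
carry_out --targets "0 0 -.9 0 0 0 0; 0 0 -.9 0 0 0 0; 0 0 -.9 0 0 0 0; 0 0 -.6 0 0 0 0; 0 0 0 0 0 .6 0; 0 0 0 0 0 .6 0; 0 0 0 0 0 0 0; 0 0 0 0 0 0 0"

```text
time: 13.58
ee_pos: [0.5898, 0.3223, 0.3647]
tcp_rot: [180.0, -0.0, 86.6]
wrist_force: [-0.3, 1.0, -0.1]
opening: 0.0425
grasp_force: 0.0
```

Run:
```python
from h import *
o=monitor.get_obs(); p=o['ee_pos'];print(p,o['tcp_rot'])
plan([.5415,-.1488,p[2]],86.5,1)
```

```text
[0.58983593 0.32229014 0.36469796] [ 1.79999041e+02 -2.53439779e-03  8.65534660e+01]
total shift units [-11.83  -0.5   -0.  ] turn [ 0.   -0.    0.01]
```

Request:
carry_out --targets "-.5 -.02 0 0 0 0 0; -.95 -.04 0 0 0 0 0; -.95 -.04 0 0 0 0 0; -.95 -.04 0 0 0 0 0; -.95 -.04 0 0 0 0 0; -.95 -.04 0 0 0 0 0; -.95 -.04 0 0 0 0 0; -.95 -.04 0 0 0 0 0"

```text
time: 14.25
ee_pos: [0.5595, 0.0359, 0.3645]
tcp_rot: [-180.0, 0.0, 86.6]
wrist_force: [1.2, -0.4, -1.0]
opening: 0.0431
grasp_force: 0.0
```

Request:
carry_out --targets "-.95 -.04 0 0 0 0 0; -.95 -.04 0 0 0 0 0; -.95 -.04 0 0 0 0 0; -.95 -.04 0 0 0 0 0; -.88 -.04 0 0 0 0 0; 0 0 .4 0 0 0 0; 0 0 .5 0 0 0 0; 0 0 .4 0 0 0 0"

```text
time: 14.92
ee_pos: [0.5402, -0.1497, 0.3114]
tcp_rot: [-180.0, -0.0, 86.5]
wrist_force: [0.9, 0.1, -0.1]
opening: 0.0428
grasp_force: 0.0
```

Request:
carry_out --targets "0 0 0 0 0 0 0; 0 0 0 0 0 0 0; 0 0 0 0 0 0 0; 0 0 0 0 0 0 0; 0 0 0 0 0 0 0; 0 0 0 0 0 0 0; 0 0 0 0 0 0 0; 0 0 0 0 0 0 0"

```text
time: 15.58
ee_pos: [0.5406, -0.1487, 0.313]
tcp_rot: [180.0, 0.0, 86.5]
wrist_force: [-0.0, -0.5, 0.3]
opening: 0.0426
grasp_force: 0.0
```

Run:
```python
from h import *
c=get_calibration("wrist"); im=camera("wrist"); cv2.imwrite("pics/w2.png",im[:,:,::-1]); np.save("w2.npy",c,allow_pickle=True)
p,R=tcp();print(p); g=p+R.apply([0,0,.155])
print('grasp px at block height',proj(c,[[p[0],p[1],.1],[.5415,-.1488,.1]]))
```

```text
[ 0.54060834 -0.14873034  0.3128765 ]
grasp px at block height [[315.04802452 229.82306723]
 [316.51311248 229.84405865]]
```

View pics/w2.png

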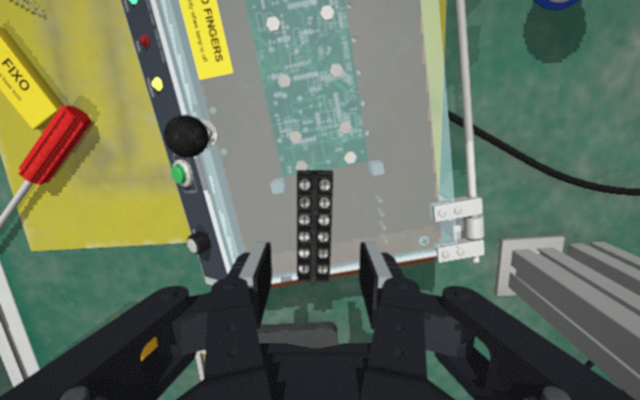

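The wrist view shows the block centred between the fingers at (315,225), and the cover is clear of both sinks. I grasp it.

Request:
carry_out --targets "0 0 .5 0 0 0 0; 0 0 .4 0 0 0 0; 0 0 .25 0 0 0 0; 0 0 .09 0 0 0 0; 0 0 0 0 0 0 -1; 0 0 0 0 0 0 -1; 0 0 0 0 0 0 -1; 0 0 0 0 0 0 -1"

```text
time: 16.3
ee_pos: [0.5408, -0.1489, 0.264]
tcp_rot: [179.9, 0.0, 86.4]
wrist_force: [0.1, -0.1, -0.3]
opening: 0.0205
grasp_force: 31.0
```

Request:
carry_out --targets "0 0 0 0 0 0 -1; 0 0 -.4 0 0 0 -1; 0 0 -.8 0 0 0 -1; 0 0 -.8 0 0 0 -1; 0 0 -.6 0 0 0 -1; 0 0 0 0 0 0 -1; 0 0 0 0 0 0 -1; 0 0 0 0 0 0 -1"

```text
time: 16.97
ee_pos: [0.5406, -0.1488, 0.3664]
tcp_rot: [-180.0, -0.0, 86.4]
wrist_force: [-0.5, 0.7, -1.0]
opening: 0.0204
grasp_force: 31.0
```

Run:
```python
from h import *
o=monitor.get_obs(); p=o['ee_pos'];print(p,o['tcp_rot'],o['opening'],o['grasp_force'])
plan([.402,.268,p[2]],94,1); plan([.402,.268,p[2]],86.5,1)
```

```text
[ 0.54056532 -0.14875012  0.36641128] [-1.79967522e+02 -6.77700701e-03  8.64495012e+01] 0.02042445603747887 31.031954884529114
total shift units [10.18 -4.1   0.  ] turn [-0.01 -0.   -1.32]
total shift units [10.18 -4.1   0.  ] turn [-0.01 -0.   -0.01]
```

Request:
carry_out --targets ".5 -.2 0 0 0 0 -1; .88 -.355 0 0 0 0 -1; .88 -.355 0 0 0 0 -1; .88 -.355 0 0 0 0 -1; .88 -.355 0 0 0 0 -1; .88 -.355 0 0 0 0 -1; .88 -.355 0 0 0 0 -1; .88 -.355 0 0 0 0 -1"

```text
time: 17.63
ee_pos: [0.4487, 0.1252, 0.3656]
tcp_rot: [-179.9, 0.0, 86.4]
wrist_force: [0.1, -0.3, -0.3]
opening: 0.0207
grasp_force: 31.0
```

Request:
carry_out --targets ".88 -.355 0 0 0 0 -1; .88 -.355 0 0 0 0 -1; .88 -.355 0 0 0 0 -1; .88 -.355 0 0 0 0 -1; 0 0 0 0 0 -.66 -1; 0 0 .4 0 0 -.66 -1; 0 0 .8 0 0 0 -1; 0 0 .8 0 0 0 -1"

```text
time: 18.3
ee_pos: [0.4016, 0.2682, 0.2853]
tcp_rot: [180.0, -0.0, 94.1]
wrist_force: [0.4, 0.4, -0.5]
opening: 0.0209
grasp_force: 31.0
```

Request:
carry_out --targets "0 0 .8 0 0 0 -1; 0 0 .8 0 0 0 -1; 0 0 .4 0 0 0 -1; 0 0 .2 0 0 0 -1; 0 0 0 0 0 0 -1; 0 0 0 0 0 0 -1; 0 0 0 0 0 0 -1; 0 0 0 0 0 0 -1"

```text
time: 18.97
ee_pos: [0.4024, 0.2681, 0.2005]
tcp_rot: [179.9, -0.1, 94.0]
wrist_force: [0.0, 0.0, -0.1]
opening: 0.0207
grasp_force: 31.0
```

Request:
carry_out --targets "0 0 .25 0 0 0 -1; 0 0 .2 0 0 0 -1; 0 0 0 0 0 0 -1; 0 0 0 0 0 0 0; 0 0 0 0 0 0 0; 0 0 0 0 0 0 0; 0 0 -.4 0 0 0 0; 0 0 -.8 0 0 0 0"

```text
time: 19.63
ee_pos: [0.401, 0.2672, 0.2266]
tcp_rot: [-179.7, 0.2, 94.0]
wrist_force: [-0.3, -0.0, 0.1]
opening: 0.0426
grasp_force: 0.0
```

Request:
carry_out --targets "0 0 -.9 0 0 0 0; 0 0 -.9 0 0 0 0; 0 0 -.9 0 0 0 0; 0 0 -.7 0 0 0 0; -.5 0 0 0 0 0 0; -.9 0 0 0 0 0 0; -.9 0 0 0 0 0 0; -.9 0 0 0 0 0 0"

```text
time: 20.3
ee_pos: [0.4106, 0.139, 0.3656]
tcp_rot: [179.9, -0.0, 94.1]
wrist_force: [0.7, -0.3, -0.1]
opening: 0.0427
grasp_force: 0.0
```

Request:
carry_out --targets "-.9 0 0 0 0 0 0; -.9 0 0 0 0 0 0; -.9 0 0 0 0 0 0; -.9 0 0 0 0 0 0; -.9 0 0 0 0 0 0; -.9 0 0 0 0 0 0; 0 0 0 0 0 1 0; 0 0 0 0 0 1 0"

```text
time: 20.97
ee_pos: [0.4258, -0.0774, 0.3653]
tcp_rot: [180.0, 0.0, 82.1]
wrist_force: [0.2, 0.3, 0.7]
opening: 0.0427
grasp_force: 0.0
```

Request:
carry_out --targets "0 0 0 0 0 1 0; 0 0 0 0 0 1 0; 0 0 0 0 0 1 0; 0 0 0 0 0 1 0; 0 0 0 0 0 1 0; 0 0 0 0 0 1 0; 0 0 0 0 0 1 0; 0 0 0 0 0 1 0"

```text
time: 21.63
ee_pos: [0.426, -0.0753, 0.3655]
tcp_rot: [180.0, -0.0, 36.4]
wrist_force: [0.4, 0.5, -0.0]
opening: 0.0427
grasp_force: 0.0
```

Request:
carry_out --targets "0 0 0 0 0 1 0; 0 0 0 0 0 1 0; 0 0 0 0 0 1 0; 0 0 0 0 0 1 0; 0 0 0 0 0 1 0; 0 0 0 0 0 .2 0; 0 0 0 0 0 0 0; 0 0 0 0 0 0 0"

```text
time: 22.3
ee_pos: [0.426, -0.0753, 0.3653]
tcp_rot: [180.0, -0.0, 7.1]
wrist_force: [-0.4, 0.4, -0.2]
opening: 0.0426
grasp_force: 0.0
```

Run:
```python
from h import *
im=camera("top"); cv2.imwrite("pics/top2.png",cv2.resize(im[140:270,210:410],None,fx=4,fy=4,interpolation=cv2.INTER_CUBIC)[:,:,::-1])
o=monitor.get_obs(); p=o['ee_pos'];print(p,o['tcp_rot'],o['q'])
plan([.4773,-.0877,p[2]],6.9,1)
```

```text
[ 0.42597682 -0.07533675  0.365214  ] [ 1.79996708e+02 -1.29445478e-02  7.07276208e+00] [-1.00295895e+01 -1.16933519e+01 -1.01862271e+01  9.14937844e+01
  6.59866554e-04  1.62897649e+02]
total shift units [1.24 0.46 0.  ] turn [ 0.   -0.    0.03]
```

View pics/top2.png

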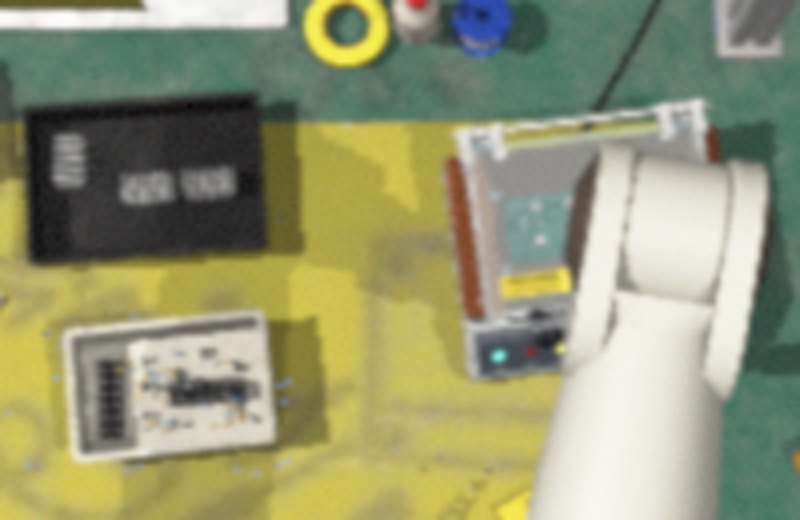

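The crop shows both sinks in the flat tray, at (148,188) and (208,183), and the block in the deep tray at (210,390). Now the knob.

Request:
carry_out --targets ".62 .23 0 0 0 0 0; .62 .23 0 0 0 0 0; 0 0 .4 0 0 0 0; 0 0 .4 0 0 0 0; 0 0 0 0 0 0 0; 0 0 0 0 0 0 0; 0 0 0 0 0 0 0; 0 0 0 0 0 0 0"

```text
time: 23.02
ee_pos: [0.4774, -0.0876, 0.3344]
tcp_rot: [180.0, -0.1, 6.9]
wrist_force: [0.1, 0.1, 0.2]
opening: 0.0429
grasp_force: 0.0
```

Run:
```python
from h import *
c=get_calibration("wrist"); im=camera("wrist"); cv2.imwrite("pics/w3.png",im[:,:,::-1])
p,R=tcp();print(p)
a=proj(c,[[.4773,-.0877,.115],[.4773,-.0877,.126]])[0];print(a)
x,y=a.round().astype(int); sub=cv2.medianBlur(im[y-45:y+45,x-45:x+45].copy(),3)
m=(sub.max(2)<60).astype(np.uint8)
n,l,s,ce=cv2.connectedComponentsWithStats(m)
for i in range(1,n):
    if s[i,4]>150:
        uv=ce[i]+[x-45,y-45]; print(s[i],uv,onz(c,[uv],.115))
```

```text
[ 0.47745403 -0.08761341  0.33431009]
[314.58852674 227.41337636]
[ 28  29  34  34 893] [314.40425532 227.80403135] [[ 0.47702695 -0.08761595  0.115     ]]
```

Request:
carry_out --targets "0 0 .5 0 0 0 0; 0 0 .5 0 0 0 0; 0 0 .4 0 0 0 0; 0 0 .1 0 0 0 0; 0 0 0 0 0 0 0; 0 0 0 0 0 0 -1; 0 0 0 0 0 0 -1; 0 0 0 0 0 0 -1" --newtons 40

```text
time: 23.73
ee_pos: [0.4777, -0.0874, 0.2747]
tcp_rot: [-180.0, -0.1, 6.9]
wrist_force: [-2.2, 4.1, 5.8]
opening: 0.0189
grasp_force: 39.0
```

Request:
carry_out --targets "0 0 0 0 0 0 -1; 0 0 0 0 0 0 -1; 0 0 0 0 0 0 -1; 0 0 0 0 0 0 -1; 0 0 0 0 0 0 -1; 0 0 0 0 0 0 -1; 0 0 0 0 0 0 -1; 0 0 0 0 0 0 -1"

```text
time: 24.4
ee_pos: [0.4777, -0.0874, 0.2747]
tcp_rot: [-180.0, -0.1, 6.9]
wrist_force: [-1.5, 3.4, 6.9]
opening: 0.0191
grasp_force: 39.1
```

Request:
carry_out --targets ".05 0 -.21 0 0 0 -1; .05 0 -.21 0 0 0 -1; .07 0 -.21 0 0 0 -1; .075 0 -.205 0 0 0 -1; .095 0 -.197 0 0 0 -1; .095 0 -.197 0 0 0 -1; .117 0 -.185 0 0 0 -1; .117 0 -.185 0 0 0 -1"

```text
time: 25.07
ee_pos: [0.5042, -0.0842, 0.3378]
tcp_rot: [-180.0, 0.1, 6.9]
wrist_force: [-0.6, 4.9, -3.4]
opening: 0.0187
grasp_force: 39.3
```

Run:
```python
from h import *
im=camera("wrist"); cv2.imwrite("pics/w4.png",im[:,:,::-1])
print({k:v for k,v in monitor.get_obs().items() if k in('ee_pos','wrist_force','opening','grasp_force','torque')})
```

```text
{'ee_pos': array([ 0.5048844 , -0.0841102 ,  0.33916527]), 'wrist_force': array([-4.01990435,  6.67447919,  1.54266816]), 'torque': array([ 1.19756863,  0.85820047, -0.05324684]), 'grasp_force': 39.853070442331955, 'opening': 0.01842663934204262}
```

View pics/w4.png

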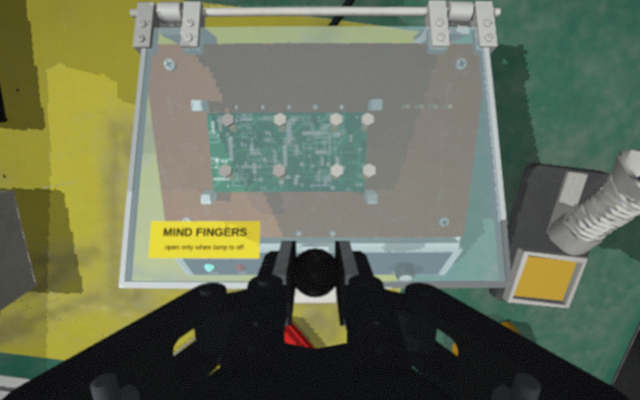

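The cover is up with the knob between the pads at (316,272). I continue the arc.

Request:
carry_out --targets ".136 0 -.172 0 0 0 -1; .136 0 -.172 0 0 0 -1; .155 0 -.155 0 0 0 -1; .155 0 -.155 0 0 0 -1; .17 0 -.138 0 0 0 -1; .17 0 -.138 0 0 0 -1; .184 0 -.119 0 0 0 -1; .184 0 -.119 0 0 0 -1"

```text
time: 25.78
ee_pos: [0.5553, -0.0779, 0.385]
tcp_rot: [-180.0, 0.0, 6.9]
wrist_force: [-3.0, 5.2, 0.0]
opening: 0.0187
grasp_force: 40.1
```

Request:
carry_out --targets "0 0 0 0 0 0 -1; 0 0 0 0 0 0 -1; 0 0 0 0 0 0 -1; 0 0 0 0 0 0 -1; 0 0 0 0 0 0 -1; 0 0 0 0 0 0 -1; 0 0 0 0 0 0 -1; 0 0 0 0 0 0 -1"

```text
time: 26.45
ee_pos: [0.5551, -0.0779, 0.3849]
tcp_rot: [-180.0, 0.0, 6.9]
wrist_force: [-3.4, 5.2, 3.3]
opening: 0.0189
grasp_force: 40.3
```

Run:
```python
from h import *
c=get_calibration("wrist"); im=camera("wrist"); cv2.imwrite("pics/w5.png",im[:,:,::-1]); np.save("w5.npy",c,allow_pickle=True)
o=monitor.get_obs();print({k:v for k,v in o.items() if k in('ee_pos','wrist_force','opening','grasp_force')})
p=np.array(o['ee_pos'])
s=np.radians(6.9); d=(p[:2]-[.634,-.0687])@[np.cos(s),np.sin(s)]
z=p[2]-.155-.0045-.086
print('angle',np.degrees(np.arctan2(z,-d)-np.arctan2(29,158)),'radius',np.hypot(z,d))
for t in (45,50,55):
    t=np.radians(t);ex=np.array([np.cos(s),np.sin(s),0]);ey=np.array([-np.sin(s),np.cos(s),0]);h=np.array([.634,-.0687,.086])
    P=[h-ex*(.168*np.cos(t)-.003*np.sin(t))+[0,0,.168*np.sin(t)+.003*np.cos(t)]+ey*y for y in(-.105,.105)]
    print(proj(c,P))
```

```text
{'ee_pos': array([ 0.55509111, -0.07790295,  0.38487105]), 'wrist_force': array([-2.98259663,  4.83343495,  2.42901902]), 'grasp_force': 40.305218717548996, 'opening': 0.018779183838437328}
angle 49.91584528102883 radius 0.1604228084488292
[[509.0910833  317.04633764]
 [121.67788996 316.87108581]]
[[524.01750302 309.88804419]
 [106.78385834 309.70528428]]
[[540.29507238 298.81274772]
 [ 90.54493622 298.62556502]]
```

View pics/w5.png

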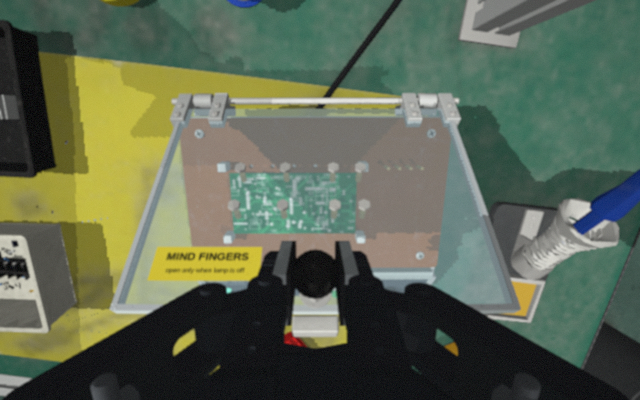

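The cover is open with its front corners at about (115,309) and (520,309). That fits about 48–50°, and the arm pose gives 49.9°. The knob hasn't moved in the pads, so I hand in.

```bash
python3 -c "
from workcell import bot
print(bot.job_done())"
```

```text
the job is handed in; nothing more can be done
None
```

Both heat sinks are in the flat tray and the terminal block is in the deep tray. I handed the job in with the gripper still holding the cover open at about 50° (49.9° from the arm pose, roughly 48–50° from the camera).

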